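# Unlatch the pop-out T-handle and open the die store

### The arm

A 6-joint arm with a two-finger parallel gripper is mounted at the origin on a cart in front of the work surface, level with it; the furniture and walls round the work are solid. World frame = base frame: x ahead of the robot, y to its left, z up, the work surface at z = 0. Lengths are in m, angles in degrees, forces in N, time in s.
With the tool pointing down it reaches from about 0.325 to 0.775 m from the base axis. Payload 5.5 kg.
Tool frame: the origin (TCP) lies midway between the tips of the shut fingers; the grasp point (between the pads) lies 19 mm behind it; z points along the fingers, y is the line along which they close (so a half turn about z gives the same grasp; the last joint's range is limited). The gripper opens to 88 mm and grips with 3 to 60 N. Pads are 20 mm wide; open, the fingers measure 115 mm over their backs; the gripper's body (75 mm by 178 mm) begins 61 mm behind the grasp point.
Start: joints at [-71.774, 5.22, 70.514, -0, 104.267, -3.249], TCP at [0.22, -0.558, 0.223] pointing down, gripper open.
Joint ranges: [-164.24, 164.24], [-49.07, 125.15], [9.68, 141.18], [-86.29, 266.29], [3.28, 154.24], [-151.56, 151.56]. Speed limits (degrees/s): [147.25, 147.25, 172.46, 180, 180, 180].

### API

Orientations are given as [roll, pitch, yaw] about the fixed x, y, z axes, in that order (R = Rz(yaw) Ry(pitch) Rx(roll)).
In Python, from rig import read_state, grab_frame, job_done gives the robot as it stands. The module is installed in compiled form; this text tells all that it offers.
- The arm moves only by the shell command python3 -m jog 'ROWS'. ROWS is JSON, a list of rows, each a list of 7 numbers: the shift along the world's x, y, z in mm, then the turn, a rotation vector about the world's x, y, z in degrees, then the closure in counts, from 0 (fully open) to 255 (shut). In form: [[x, y, z, rx, ry, rz, fingers], ...]. A call has 1 to 8 rows; each row is the pose to reach, as a shift and turn from the pose commanded when the call began; what a row does not reach only later rows make up. A row lasts 1/8 s, in which the tool goes at most 62.5 mm and 10.7 degrees, less where a joint would pass 70% of its speed; a pose out of reach is approached as far as the arm can. A call with a gripper value outside its range is refused whole. The fingers move at their own pace and stop on an object; the grip force is fixed at half the most. Time passes only in rows, so rows that repeat a pose let the fingers close. It gives the time, the measured TCP pose, the force, the opening and the grip force at its end, in the units of the state.
- read_state(): the state, without advancing time (a new reading comes with each control period).
- grab_frame(name): name is "scene" or "top" or "wrist"; returns a dict with "pixels" (384x512x3 uint8, blue, green, red), "fx", "fy", "cx", "cy" (pixels), "dist_coeffs" ([k1, k2, p1, p2, k3] as OpenCV has them; the pictures are not rectified), "R" (3x3) and "t" (3): a world point X has camera coordinates R X + t. Camera axes: x right, y down, z forward; pixel columns grow to the right and rows downward; lengths in m; the calibration is good to about 2 mm. A picture is of the moment at which its call begins. There is no depth.
- job_done(): hands the job in; it is judged then, once.
The state is a dict: "time": time; "joints": joint angles; "dq": joint speeds; "tau": joint torques, N m; "position": TCP position; "tool_rot": TCP orientation; "wrist_force": force on the tool from outside, world axes, zero at the start; "torque": the same for the moment, N m; "width": finger opening in m; "finger_force": force on a finger pad.
Only numpy, scipy, OpenCV 4.12 (cv2) and the standard library are available. Lean on these libraries where they do the work, as an engineer would, in place of code of your own. Each camera call takes 0.05 s, during which the arm holds its last target. There are 200 camera calls.

### The job

Open the die store: press the red button gently until the T-handle pops up out of its dish, turn the handle anticlockwise until you feel it meet its stop, without forcing it, and slide the blue cover fully open. Leave the other things on the bench where they are and let go of the handle.

Things in the scene. Friction and masses are not known exactly. Their poses are not given: they have to be found in the camera images.
- store: low grey steel box fixed to the bench, 200 (x) x 320 (y) x 85 mm, holding three dies. Origin: centre of its underside; z up. Its +y half has an opening under the blue sliding cover (180 x 158 mm), its -y half a fixed deck over which the cover slides. The T-handle's upright axis is at x = 0, y = +74 mm in this frame while the cover is shut.
- cover (a joint): travel of the blue cover along the store's -y, in m: 0 shut, 0.11 fully open (end stop). It slides with about 3 N (up to 6 N over the first 10 mm while the bolt rolls off its stop) and stays where left. While the bolt under it is engaged it can move only about 3.5 mm.
- turn (a joint): angle of the T-handle, rad: 0 latched (bar along the store's y), growing anticlockwise seen from above. Turns only when popped up, with 0.1 N m of friction, and stays where left. It draws a bolt under the cover; the cover is free only from 0.03 rad before the stop on. The stop lies, unseen, anywhere from 0.58 to 1.42 rad; past its first touch it resists with 5.6 N m per rad.
- handle (a joint): height of the T-handle above its latched place, m: 0 latched, 0.025 popped up. A spring lifts it (10 N at the bottom, 6 N at the top). Latched, the bar lies flush in its dish and cannot be gripped.
- handle_bar (a point): centre of the aluminium T-handle bar, 80 x 16 x 14 mm, rounded edges; y axis along the bar (turns with it), z up. Latched it is 86 mm above the bench; popped up 111 mm, its underside then 10 mm above the rim of the black dish (rim 94 mm above the bench, 104 x 36 mm), which leaves room for fingers on both long sides.
- button_top (a point): centre of the flat top of the red button, 14 mm diameter, 10 mm above the bar's top; goes down 7 mm (1.5 N at first, 4.5 N at the bottom), staying 3 mm proud. At about 4 mm the catch lets go and the handle pushes up against the presser with about 10 N; as the presser is withdrawn upwards the handle follows and stays up. More than 20 N breaks the button.
- phone: bystander: phone in a cream case, 78 x 156 x 12 mm, origin at the centre of its underside; leave alone
- flip_flask: bystander: brown vacuum flask, 70 x 87 x 196 mm, standing, origin at the centre of its underside; leave alone
- pellet_jar: bystander: pellet jar with a blue lid, 63 mm diameter, 82 mm high, standing, origin at the centre of its underside; leave alone
- bolt: steel bolt, 50 x 14 x 7 mm, hidden under the cover; origin on the handle's axis at the cover's underside when latched, drawn towards the store's -x by 25 mm per rad of the handle's turn. It is bent by more than 16 N, whether from the stop (0.4 N m on the handle on top of the friction) or from pulling at the cover while it is engaged.

How it is judged:
By the outcome, as a careful person would: the job done as asked, in the order asked, and still so for the second after the job is handed in, with the robot touching nothing.
It also fails if it takes over 64 s, if anything falls off the work surface, if the arm or the gripper's body presses on something with over 40 N, if the wrist force passes 120 N, or if a joint passes its speed limit or range.

## Working session

There is one attempt and no reset: what is moved stays moved. The work goes in short steps, Python scripts to look and compute and a shell command to move; the robot and the scene stay as the last step left them, time stands still between calls to the robot, and variables do not carry over. Pictures are saved under pics/ and viewed, at most 10 in all, crops included, and the job is handed in when it is done.

```bash
mkdir -p pics; python3 - <<'E'
from rig import *
import cv2,numpy as np
s=read_state();print(s)
ims=[]
for n in("scene","top"):
    f=grab_frame(n);cv2.imwrite(f"pics/{n}0.png",f["pixels"]);print(n,f["fx"],f["t"],f["dist_coeffs"])
E
```

```text
{'time': 0.0, 'joints': array([-7.17728890e+01,  5.26076432e+00,  7.05823455e+01,  2.51203449e-04,
        1.04268386e+02, -3.24796625e+00]), 'dq': array([ 0.0104556 , -0.08440091,  0.11135605,  0.00315702,  0.00460574,
       -0.07832169]), 'tau': array([-2.65910028e-03, -4.46466637e+01, -4.06442750e+01,  6.95587322e-02,
        2.94428843e-02, -1.42730346e-04]), 'position': array([ 0.21956606, -0.55804468,  0.22152681]), 'tool_rot': array([-1.79888697e+02, -6.56022481e-03,  2.14751325e+01]), 'wrist_force': array([0.16970697, 0.91628465, 0.23163898]), 'torque': array([ 0.02043356,  0.00628444, -0.02664896]), 'finger_force': 0.0, 'width': 0.08777940013896454}
scene 425.1754825351247 [0.2524154  0.32323057 1.03678945] [-0.10114225  0.          0.          0.          0.        ]
top 446.24312733440127 [-0.03467443  0.5705454   1.40649172] [-0.04485761  0.          0.          0.          0.        ]
```

View pics/top0.png

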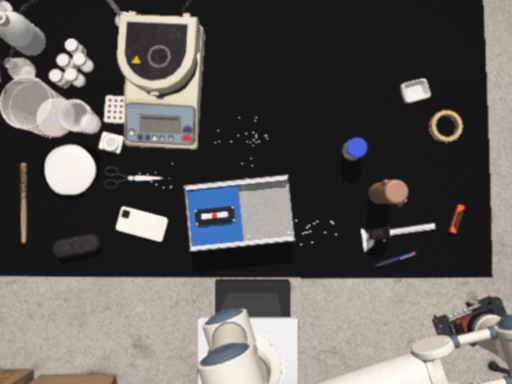

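View pics/scene0.png

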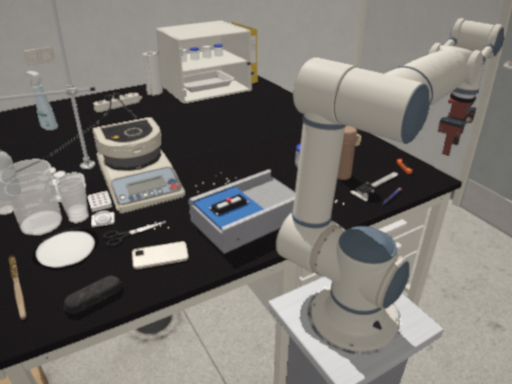

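The top view shows the store with its blue cover on the left (+y), its corners near (185,185), (289,177), (293,242) and (190,250). The dish and red button are at about (215,215). The flask, jar and phone are well clear of it.

```bash
cat > h.py <<'E'
import cv2,numpy as np
from rig import *
def ray(f,uv,z):
    K=np.array([[f["fx"],0,f["cx"]],[0,f["fy"],f["cy"]],[0,0,1.]])
    p=cv2.undistortPoints(np.array(uv,float).reshape(-1,1,2),K,np.array(f["dist_coeffs"]))[:,0]
    R=np.array(f["R"]);C=-R.T@np.array(f["t"]).ravel()
    d=np.c_[p,np.ones(len(p))]@R
    return C+d*((z-C[2])/d[:,2])[:,None]
def masks(f):
    b,g,r=[f["pixels"][...,i].astype(int) for i in range(3)]
    return ((r>120)&(g<80)&(b<80)).astype(np.uint8),((b>110)&(r<70)&(b-g>50)).astype(np.uint8)
def blobs(m,amin):
    return [c for c in cv2.connectedComponentsWithStats(m)[2:4][0]]
def comps(m,amin):
    n,l,s,c=cv2.connectedComponentsWithStats(m)
    return [(s[i,4],c[i],l==i) for i in range(1,n) if s[i,4]>=amin]
E
python3 - <<'E'
from h import *
f=grab_frame("top");R,B=masks(f)
for a,c,_ in comps(R,3): print("red",a,c,ray(f,c,.103))
for a,c,l in comps(B,100):
    r=cv2.minAreaRect(cv2.findContours(l.astype(np.uint8),0,2)[0][0]);p=ray(f,cv2.boxPoints(r),.085)
    print("blue",a,c,p.round(4).tolist(), [np.linalg.norm(p[i]-p[i-1]) for i in(1,2)],p.mean(0))
E
```

```text
red 24 [186.79166667 137.70833333] [[0.71305737 0.182349   0.103     ]]
red 3 [383.33333333 181.66666667] [[ 0.58060343 -0.4100103   0.103     ]]
red 75 [455.54666667 217.21333333] [[ 0.47394273 -0.62707185  0.103     ]]
red 11 [213.90909091 215.63636364] [[0.47801497 0.09823921 0.103     ]]
red 33 [464.78787879 322.57575758] [[ 0.16068472 -0.64963597  0.103     ]]
red 8 [458.25  320.875] [[ 0.16589292 -0.62991936  0.103     ]]
blue 1944 [214.51697531 214.93261317] [[0.5529, 0.1831, 0.085], [0.569, 0.031, 0.085], [0.4059, 0.0133, 0.085], [0.3897, 0.1643, 0.085]] [np.float64(0.15296365252063285), np.float64(0.16408071443366415)] [0.47940483 0.09791946 0.085     ]
```

```bash
python3 -m jog '[[21,55,0,0,0,9,255],[43,109,0,0,0,18,255],[64,164,0,0,0,27,255],[86,218,0,0,0,36,255],[107,273,0,0,0,45,255],[129,328,0,0,0,54,255],[150,382,0,0,0,64,255],[172,437,0,0,0,74.5,255]]' && python3 -m jog '[[22,55,0,0,0,0,255],[44,110,0,0,0,0,255],[64,165,0,0,0,0,255],[80,205,0,0,0,0,255],[86,219,0,0,0,0,255],[86,219,0,0,0,0,255]]'
python3 - <<'E'
from h import *
s=read_state();print(s["position"],s["tool_rot"],s["wrist_force"],s["joints"])
f=grab_frame("wrist");cv2.imwrite("pics/w1.png",f["pixels"])
R,B=masks(f)
for a,c,_ in comps(R,15): print("red",a,c,ray(f,c,.103))
E
```

```text
time: 1.15
position: [0.3919, -0.1196, 0.2225]
tool_rot: [180.0, 0.0, 96.3]
wrist_force: [0.1, -1.0, 0.2]
width: 0.0113
finger_force: 0.0
time: 1.9
position: [0.4775, 0.0977, 0.2222]
tool_rot: [-179.9, 0.0, 96.0]
wrist_force: [0.1, 0.1, -0.3]
width: 0.0005
finger_force: 0.0
[0.47753955 0.09769758 0.2221815 ] [-1.79930280e+02  2.73402668e-02  9.60447189e+01] [ 0.08738018  0.13128507 -0.25832098] [ 7.58078769e+00 -1.20762745e+01  8.71758647e+01 -2.63560973e-02
  1.04970836e+02  1.52929257e+00]
red 176 [257.36363636 180.73295455] [[0.47942227 0.10057797 0.103     ]]
```

View pics/w1.png

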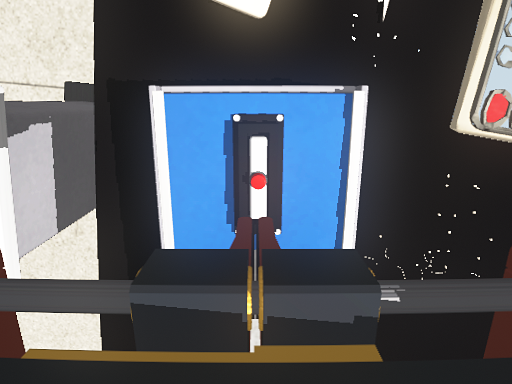

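The wrist view shows the button at (257,181) on the white bar, which lines up with the finger axis. The two views agree to about 2.5 mm, so I'll go down to just above the button.

```bash
python3 -m jog '[[1.5,1.5,-40,0,0,0,255],[1.5,1.5,-80,0,0,0,255],[1.5,1.5,-105,0,0,0,255],[1.5,1.5,-113,0,0,0,255],[1.5,1.5,-115,0,0,0,255],[1.5,1.5,-115,0,0,0,255]]'; python3 -m jog '[[0,0,-1,0,0,0,255],[0,0,-2,0,0,0,255],[0,0,-3,0,0,0,255],[0,0,-4,0,0,0,255],[0,0,-4,0,0,0,255]]'
```

```text
time: 2.7
position: [0.4798, 0.0988, 0.1091]
tool_rot: [179.9, 0.0, 95.9]
wrist_force: [-0.1, -0.7, 0.8]
width: 0.0002
finger_force: 0.0
time: 3.32
position: [0.4792, 0.0992, 0.1038]
tool_rot: [180.0, -0.0, 96.0]
wrist_force: [-0.6, 0.5, 1.3]
width: 0.0004
finger_force: 0.4
```

```bash
python3 -m jog '[[0,0,-1,0,0,0,255],[0,0,-2,0,0,0,255],[0,0,-2,0,0,0,255]]'; python3 -m jog '[[0,0,-1,0,0,0,255],[0,0,-1,0,0,0,255]]';python3 -m jog '[[0,0,-1,0,0,0,255],[0,0,-1,0,0,0,255]]'
```

```text
time: 3.7
position: [0.4793, 0.0992, 0.102]
tool_rot: [180.0, -0.0, 96.0]
wrist_force: [-1.3, -0.5, 4.2]
width: 0.0004
finger_force: 2.2
time: 3.95
position: [0.4792, 0.0992, 0.1007]
tool_rot: [180.0, -0.0, 96.0]
wrist_force: [-0.6, 0.2, 5.1]
width: 0.0004
finger_force: 2.3
time: 4.2
position: [0.4793, 0.0991, 0.1002]
tool_rot: [180.0, -0.0, 96.0]
wrist_force: [-2.3, -0.4, 7.8]
width: 0.0005
finger_force: 3.9
```

```bash
python3 -m jog '[[0,0,-0.5,0,0,0,255],[0,0,-0.5,0,0,0,255]]';python3 -m jog '[[0,0,-0.5,0,0,0,255],[0,0,-0.5,0,0,0,255]]'
```

```text
time: 4.45
position: [0.4793, 0.0991, 0.0998]
tool_rot: [180.0, 0.0, 96.0]
wrist_force: [-1.9, -0.4, 7.6]
width: 0.0006
finger_force: 3.9
time: 4.7
position: [0.4793, 0.0992, 0.0993]
tool_rot: [180.0, -0.0, 96.0]
wrist_force: [-1.5, -0.4, 7.4]
width: 0.0005
finger_force: 4.0
```

```bash
python3 -m jog '[[0,0,-1,0,0,0,255],[0,0,-1,0,0,0,255]]';python3 -m jog '[[0,0,2,0,0,0,255],[0,0,4,0,0,0,255],[0,0,6,0,0,0,255],[0,0,6,0,0,0,255]]'
```

```text
time: 4.95
position: [0.4793, 0.0991, 0.0984]
tool_rot: [180.0, -0.0, 96.0]
wrist_force: [-1.8, -0.2, 7.4]
width: 0.0003
finger_force: 4.0
time: 5.45
position: [0.4794, 0.0992, 0.1044]
tool_rot: [180.0, -0.0, 96.0]
wrist_force: [-1.2, 0.1, 7.3]
width: 0.0006
finger_force: 3.6
```

Still pushed at 7 N above the original button height, so the handle is following the tool up.

```bash
python3 -m jog '[[0,0,5,0,0,0,255],[0,0,10,0,0,0,255],[0,0,15,0,0,0,255],[0,0,20,0,0,0,255],[0,0,25,0,0,0,255],[0,0,30,0,0,0,255],[0,0,50,0,0,0,255],[0,0,86,0,0,0,60]]'; python3 -m jog '[[0,0,30,0,0,0,0],[0,0,30,0,0,0,0],[0,0,30,0,0,0,0],[0,0,30,0,0,0,0]]'
python3 - <<'E'
from h import *
s=read_state();print(s["position"],s["wrist_force"])
f=grab_frame("wrist");cv2.imwrite("pics/w2.png",f["pixels"])
R,B=masks(f)
for a,c,_ in comps(R,15): print("red",a,c,ray(f,c,.128))
w=(f["pixels"].min(2)>150).astype(np.uint8)
for a,c,l in comps(w,150):
    r=cv2.minAreaRect(cv2.findContours(l.astype(np.uint8),0,2)[0][0])
    p=ray(f,cv2.boxPoints(r),.118);print(a,c,p.mean(0),[np.linalg.norm(p[i]-p[i-1]) for i in(1,2)],np.degrees([np.arctan2(*(p[i]-p[i-1])[1::-1]) for i in(1,2)]))
E
```

```text
time: 6.45
position: [0.4784, 0.099, 0.1896]
tool_rot: [-179.8, 0.0, 96.0]
wrist_force: [0.2, 0.8, -0.2]
width: 0.0071
finger_force: 0.0
time: 6.95
position: [0.4786, 0.0991, 0.2181]
tool_rot: [-179.9, 0.0, 96.0]
wrist_force: [-0.4, 0.6, -0.0]
width: 0.0466
finger_force: 0.0
[0.47862954 0.09905098 0.21807021] [-0.40816434  0.62690794 -0.01370048]
red 214 [256.12616822 190.23831776] [[0.47928266 0.10082146 0.128     ]]
red 21 [188.52380952 266.66666667] [[0.42744635 0.02540484 0.128     ]]
8757 [43.36519356 47.89197214] [0.30297686 0.19222993 0.118     ] [np.float64(0.0718603205647593), np.float64(0.07538317213866724)] [  3.98935641 -90.49748835]
601 [247.53577371   6.2562396 ] [0.45363237 0.23679866 0.118     ] [np.float64(0.04174135169270553), np.float64(0.012455593258629584)] [  5.77385488 -83.54439139]
1680 [480.42916667  77.15892857] [0.64777561 0.2117147  0.118     ] [np.float64(0.042026377712165594), np.float64(0.11006866554066477)] [ 10.89382234 -70.36610591]
1570 [497.93121019  73.03821656] [0.6665944  0.21800573 0.118     ] [np.float64(0.0970284167383369), np.float64(0.02544
[... 649 characters left out ...]
51572543546)] [  5.95250189 -83.56655427]
620 [257.41129032 214.00806452] [0.48245341 0.07803186 0.118     ] [np.float64(0.015375253355383575), np.float64(0.033918700360489336)] [  5.97136806 -83.54125871]
2678 [254.70612397 266.42494399] [0.48558498 0.02657635 0.118     ] [np.float64(0.08910936632896012), np.float64(0.02840190585662963)] [  6.00221423 -81.63807383]
499 [ 26.32264529 335.26252505] [ 0.26534552 -0.07699099  0.118     ] [np.float64(0.011629952536231494), np.float64(0.05798705897119281)] [ 22.12823031 -83.60275541]
4632 [249.0265544  333.03562176] [ 0.48573755 -0.04652897  0.118     ] [np.float64(0.12456399263422531), np.float64(0.04333098269948293)] [  6.09146071 -81.07827976]
```

View pics/w2.png

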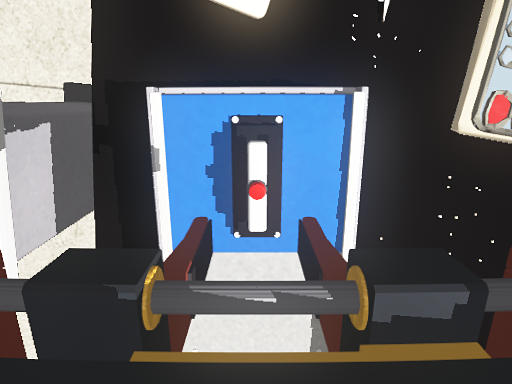

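The handle is up: the button is now at (256,190) and the bar looks larger and stands clear of the dish, at 6.0° yaw. The fingers are well placed either side of it, so I'll go down and grip.

```bash
python3 -m jog '[[0.5,1.5,-40,0,0,0,0],[0.5,1.5,-80,0,0,0,0],[0.5,1.5,-105,0,0,0,0],[0.5,1.5,-115,0,0,0,0],[0.5,1.5,-119,0,0,0,0],[0.5,1.5,-121,0,0,0,0],[0.5,1.5,-121,0,0,0,0]]'; python3 -m jog '[[0,0,0,0,0,0,255],[0,0,0,0,0,0,255],[0,0,0,0,0,0,255],[0,0,0,0,0,0,255],[0,0,0,0,0,0,255],[0,0,0,0,0,0,255],[0,0,0,0,0,0,255]]'; python3 -c "
from rig import *
s=read_state();print(s['torque'],s['width'])"
```

```text
time: 7.88
position: [0.4801, 0.1007, 0.0996]
tool_rot: [179.9, -0.0, 96.0]
wrist_force: [0.7, -0.5, 0.3]
width: 0.088
finger_force: 0.0
time: 8.75
position: [0.4797, 0.1007, 0.0986]
tool_rot: [180.0, -0.0, 96.0]
wrist_force: [-0.0, 0.7, -0.5]
width: 0.0218
finger_force: 0.0
[-0.01192756 -0.03451805  0.03835423] 0.021821122774307974
```

```bash
cat > chk.py <<'E'
import sys
from rig import *
s=read_state();print('  TORQUE',s['torque'].round(3),flush=True)
sys.exit(abs(s['torque'][2])>float(sys.argv[1]))
E
python3 -m jog '[[0,0,0,0,0,0,255],[0,0,0,0,0,0,255],[0,0,0,0,0,0,255]]'; python3 chk.py 9; python3 -m jog '[[0,0,0,0,0,4,255],[0,0,0,0,0,8,255],[0,0,0,0,0,8,255]]'; python3 chk.py 9
```

```text
time: 9.12
position: [0.4798, 0.1007, 0.0986]
tool_rot: [180.0, -0.0, 96.0]
wrist_force: [2.5, 0.9, -0.7]
width: 0.0157
finger_force: 30.0
  TORQUE [-0.049 -0.334  0.038]
time: 9.5
position: [0.4796, 0.1006, 0.0986]
tool_rot: [-180.0, 0.0, 103.9]
wrist_force: [0.7, 0.1, -0.5]
width: 0.0156
finger_force: 30.0
  TORQUE [-0.047 -0.259 -0.003]False
False
```

```bash
sed -i 's/sys.exit(\(.*\))$/sys.exit(int(\1))/' chk.py
python3 -m jog '[[0,0,0,0,0,5,255],[0,0,0,0,0,10,255],[0,0,0,0,0,10,255]]'; python3 chk.py 9;python3 -m jog '[[0,0,0,0,0,5,255],[0,0,0,0,0,10,255],[0,0,0,0,0,10,255]]'; python3 chk.py 9; python3 -m jog '[[0,0,0,0,0,2,255],[0,0,0,0,0,2,255]]'; python3 chk.py 9
```

```text
time: 9.88
position: [0.4795, 0.1005, 0.0987]
tool_rot: [-180.0, -0.0, 113.9]
wrist_force: [-0.4, -0.6, 0.3]
width: 0.016
finger_force: 30.0
  TORQUE [-0.064  0.008  0.047]
time: 10.25
position: [0.4793, 0.1004, 0.0986]
tool_rot: [-179.9, -0.0, 123.8]
wrist_force: [-1.5, -0.9, 0.5]
width: 0.0161
finger_force: 30.0
  TORQUE [-0.229  0.223 -0.002]
time: 10.5
position: [0.4793, 0.1004, 0.0986]
tool_rot: [-179.9, -0.0, 125.9]
wrist_force: [-2.0, -1.7, 1.9]
width: 0.0156
finger_force: 30.0
  TORQUE [-0.367  0.54  -0.067]
```

```bash
T=0.22
python3 -m jog '[[0,0,0,0,0,2,255],[0,0,0,0,0,2,255]]' | grep rot && python3 chk.py $T && python3 -m jog '[[0,0,0,0,0,2,255],[0,0,0,0,0,2,255]]' | grep rot && python3 chk.py $T && python3 -m jog '[[0,0,0,0,0,2,255],[0,0,0,0,0,2,255]]' | grep rot && python3 chk.py $T && python3 -m jog '[[0,0,0,0,0,2,255],[0,0,0,0,0,2,255]]' | grep rot && python3 chk.py $T && python3 -m jog '[[0,0,0,0,0,2,255],[0,0,0,0,0,2,255]]' | grep -E 'rot|force' && python3 chk.py $T
```

```text
tool_rot: [-179.9, -0.0, 128.0]
  TORQUE [-0.532  0.768 -0.005]
tool_rot: [-179.9, -0.0, 130.0]
  TORQUE [-0.463  0.776 -0.035]
tool_rot: [-179.9, -0.0, 132.0]
  TORQUE [-0.516  0.821 -0.071]
tool_rot: [-179.9, -0.0, 134.0]
  TORQUE [-0.543  0.856 -0.05 ]
tool_rot: [-179.9, -0.0, 136.0]
wrist_force: [-5.9, -2.8, 3.2]
finger_force: 30.0
  TORQUE [-0.525  0.864 -0.057]
```

```bash
T=0.22
python3 -m jog '[[-0.7,-0.5,0,0,0,2,255],[-0.7,-0.5,0,0,0,2,255]]' | grep -E 'rot|wrist' && python3 chk.py $T && python3 -m jog '[[0,0,0,0,0,2,255],[0,0,0,0,0,2,255]]' | grep rot && python3 chk.py $T && python3 -m jog '[[0,0,0,0,0,2,255],[0,0,0,0,0,2,255]]' | grep rot && python3 chk.py $T && python3 -m jog '[[0,0,0,0,0,2,255],[0,0,0,0,0,2,255]]' | grep rot && python3 chk.py $T && python3 -m jog '[[0,0,0,0,0,2,255],[0,0,0,0,0,2,255]]' | grep -E 'rot|force' && python3 chk.py $T
```

```text
tool_rot: [180.0, 0.0, 138.0]
wrist_force: [-2.9, -0.3, 1.6]
  TORQUE [-0.299  0.337 -0.026]
tool_rot: [180.0, 0.0, 140.0]
  TORQUE [-0.251  0.352 -0.015]
tool_rot: [180.0, 0.0, 142.0]
  TORQUE [-0.246  0.303 -0.042]
tool_rot: [-180.0, 0.0, 144.0]
  TORQUE [-0.275  0.306 -0.051]
tool_rot: [-180.0, 0.0, 146.0]
wrist_force: [-2.3, -2.1, 1.3]
finger_force: 30.0
  TORQUE [-0.357  0.284 -0.016]
```

```bash
T=0.2
python3 -m jog '[[0,0,0,0,0,2,255],[0,0,0,0,0,2,255]]' | grep -E 'rot|wid' && python3 chk.py $T && python3 -m jog '[[0,0,0,0,0,2,255],[0,0,0,0,0,2,255]]' | grep rot && python3 chk.py $T && python3 -m jog '[[0,0,0,0,0,2,255],[0,0,0,0,0,2,255]]' | grep rot && python3 chk.py $T && python3 -m jog '[[0,0,0,0,0,2,255],[0,0,0,0,0,2,255]]' | grep rot && python3 chk.py $T && python3 -m jog '[[0,0,0,0,0,2,255],[0,0,0,0,0,2,255]]' | grep -E 'rot|force|time' && python3 chk.py $T
```

```text
tool_rot: [-180.0, 0.0, 148.0]
width: 0.0155
  TORQUE [-0.351  0.371 -0.01 ]
tool_rot: [-180.0, 0.0, 150.0]
  TORQUE [-0.511  0.394 -0.093]
tool_rot: [-180.0, -0.0, 152.0]
  TORQUE [-0.566  0.424 -0.168]
tool_rot: [-180.0, 0.0, 154.0]
  TORQUE [-0.632  0.509 -0.274]
```

The torque climbs steadily from 150° (0.09, 0.17, 0.27 N m), so the handle is at its stop. I'll ease back 1° and start sliding the cover.

```bash
python3 -m jog '[[0,0,0,0,0,-1,255],[0,0,0,0,0,-1,255]]'; python3 chk.py 0.3 && python3 -m jog '[[0.2,-2,0,0,0,0,255],[0.4,-4,0,0,0,0,255],[0.6,-6,0,0,0,0,255],[0.6,-6,0,0,0,0,255]]'; python3 chk.py 9
```

```text
time: 14.25
position: [0.4789, 0.1, 0.0986]
tool_rot: [-180.0, -0.0, 153.0]
wrist_force: [-2.4, -4.0, 1.3]
width: 0.016
finger_force: 30.0
  TORQUE [-0.7    0.492 -0.146]
time: 14.75
position: [0.4794, 0.0953, 0.0986]
tool_rot: [179.9, -0.1, 153.0]
wrist_force: [-4.3, 3.6, 1.4]
width: 0.0156
finger_force: 30.0
  TORQUE [ 0.566  0.578 -0.125]
```

```bash
python3 -m jog '[[0.3,-3,0,0,0,0,255],[0.6,-6,0,0,0,0,255],[0.9,-9,0,0,0,0,255],[0.9,-9,0,0,0,0,255]]'; python3 chk.py 9
```

```text
time: 15.25
position: [0.4805, 0.0849, 0.0986]
tool_rot: [-180.0, 0.0, 153.0]
wrist_force: [-4.0, 1.7, 1.4]
width: 0.0158
finger_force: 30.0
  TORQUE [ 0.265  0.527 -0.053]
```

The cover is free: it has moved 15 mm with low force. Moving on.

```bash
python3 -m jog '[[0.6,-10,0,0,0,0,255],[1.6,-20,0,0,0,0,255],[2.7,-30,0,0,0,0,255],[3.7,-40,0,0,0,0,255],[4.7,-50,0,0,0,0,255],[5.8,-60,0,0,0,0,255],[5.8,-60,0,0,0,0,255]]'; python3 chk.py 9;  python3 -m jog '[[0.8,-8,0,0,0,0,255],[1.7,-16,0,0,0,0,255],[2.5,-24,0,0,0,0,255],[2.9,-28,0,0,0,0,255],[2.9,-28,0,0,0,0,255]]'; python3 chk.py 9
```

```text
time: 16.12
position: [0.4868, 0.0233, 0.0987]
tool_rot: [-179.9, 0.1, 152.9]
wrist_force: [3.5, -3.3, -2.7]
width: 0.0157
finger_force: 30.0
  TORQUE [-0.451 -0.806 -0.099]
time: 16.75
position: [0.4895, -0.0032, 0.0987]
tool_rot: [180.0, 0.1, 153.0]
wrist_force: [5.1, 1.7, -3.1]
width: 0.016
finger_force: 30.0
  TORQUE [ 0.173 -0.972 -0.071]
```

```bash
python3 -m jog '[[0.7,-2,0,0,0,0,255],[1,-4,0,0,0,0,255],[1,-4,0,0,0,0,255]]'; python3 chk.py 9;  python3 -m jog '[[0.2,-2,0,0,0,0,255],[0.2,-2,0,0,0,0,255]]'; python3 -m jog '[[0.2,-1,0,0,0,0,255],[0.2,-1,0,0,0,0,255]]'; python3 chk.py 9
```

```text
time: 17.12
position: [0.49, -0.0069, 0.0987]
tool_rot: [-180.0, -0.0, 153.0]
wrist_force: [2.1, 2.7, -0.8]
width: 0.0158
finger_force: 30.0
  TORQUE [ 0.444 -0.514 -0.065]
time: 17.38
position: [0.4902, -0.009, 0.0987]
tool_rot: [-180.0, -0.0, 153.0]
wrist_force: [2.4, 2.3, -0.9]
width: 0.0156
finger_force: 30.0
time: 17.62
position: [0.4904, -0.0097, 0.0987]
tool_rot: [180.0, -0.0, 153.0]
wrist_force: [0.4, 4.2, 0.6]
width: 0.016
finger_force: 30.0
  TORQUE [ 0.788 -0.245 -0.074]
```

```bash
python3 -m jog '[[0.1,-1,0,0,0,0,255],[0.1,-1,0,0,0,0,255]]'; python3 -m jog '[[0.1,-1,0,0,0,0,255],[0.1,-1,0,0,0,0,255]]'; python3 chk.py 9
```

```text
time: 17.88
position: [0.4904, -0.0098, 0.0986]
tool_rot: [179.9, -0.1, 153.0]
wrist_force: [0.2, 7.9, 0.5]
width: 0.0157
finger_force: 30.0
time: 18.12
position: [0.4904, -0.0099, 0.0986]
tool_rot: [179.8, -0.1, 153.1]
wrist_force: [-0.4, 10.3, 1.7]
width: 0.0157
finger_force: 30.0
  TORQUE [ 1.826 -0.101 -0.06 ]
```

The cover is at its end stop: the position holds at about 110 mm while the force rises. I'll relax, release and retreat.

```bash
python3 -m jog '[[-0.2,2,0,0,0,0,255],[-0.2,2,0,0,0,0,255],[-0.2,2,0,0,0,0,0],[-0.2,2,0,0,0,0,0],[-0.2,2,0,0,0,0,0],[-0.2,2,0,0,0,0,0],[-0.2,2,0,0,0,0,0],[-0.2,2,0,0,0,0,0]]'; python3 -m jog '[[0,0,10,0,0,0,0],[0,0,40,0,0,0,0],[0,0,80,0,0,0,0],[0,0,120,0,0,0,0],[0,0,150,0,0,0,0],[0,0,150,0,0,0,0]]'
python3 - <<'E'
from h import *
f=grab_frame("wrist");cv2.imwrite("pics/w3.png",f["pixels"])
f=grab_frame("scene");cv2.imwrite("pics/s3.png",f["pixels"])
E
```

```text
time: 19.12
position: [0.4906, -0.0099, 0.0986]
tool_rot: [-180.0, 0.0, 153.0]
wrist_force: [0.9, -0.2, 0.1]
width: 0.0724
finger_force: 0.0
time: 19.88
position: [0.4915, -0.0099, 0.2521]
tool_rot: [179.9, 0.3, 153.0]
wrist_force: [-0.0, 0.8, -0.6]
width: 0.0879
finger_force: 0.0
```

View pics/w3.png

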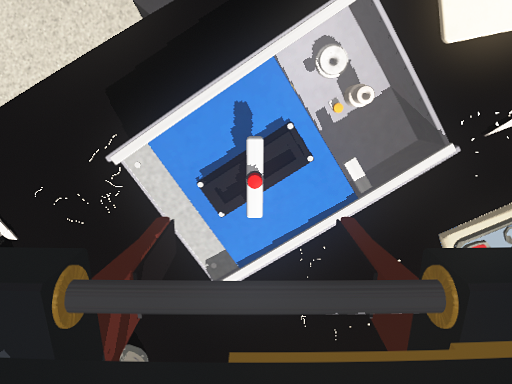

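View pics/s3.png

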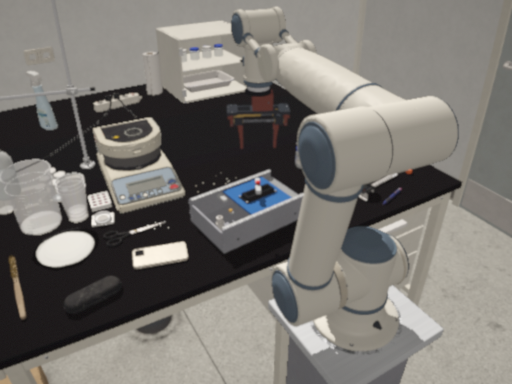

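The cover is fully open with the dies showing at top right, near (335,60). The bar stands up at (255,178), turned about 57°, and nothing is touching it. Handing in.

```bash
python3 -c "
from rig import *
print(job_done())"
```

```text
the job is handed in; nothing more can be done
None
```

The die store is open and the job is handed in: the handle popped up and was turned about 57° to its stop, the cover was slid about 110 mm to its end stop, the handle was let go, and nothing else on the bench was touched (about 20 s of the 64 s used).

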